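# Shake the hazelnuts into the casserole

### The arm

A 6-joint arm with a two-finger parallel gripper is mounted at the origin on the work surface. World frame = base frame: x ahead of the robot, y to its left, z up, the work surface at z = 0. Lengths are in m, angles in rad, forces in N, time in s.
With the tool pointing down it reaches from about 0.375 to 0.9 m from the base axis. Payload 3.1 kg.
Tool frame: the origin (TCP) lies midway between the tips of the shut fingers; the grasp point (between the pads) lies 19 mm behind it (ctrl.grip_point_offset is the distance from the TCP to the grasp point, in m); z points along the fingers, y is the line along which they close (so a half turn about z gives the same grasp; the last joint's range is limited). The gripper opens to 87 mm and grips with 3 to 60 N. Pads are 19 mm wide; open, the fingers measure 117 mm over their backs; the gripper's body (75 mm by 190 mm) begins 51 mm behind the grasp point.
Start: joints at [-1.486, 0.527, 1.433, -0, 1.181, -0.178], TCP at [0.163, -0.603, 0.223] pointing down, gripper open.
Joint ranges: [-3.08, 3.08], [-0.75, 2.2], [0.22, 2.44], [-1.43, 4.57], [0, 2.65], [-2.85, 2.85]. Speed limits (rad/s): [2.79, 2.79, 3.14, 3.14, 3.14, 3.14].

### API

Orientations are given as a unit quaternion [w, x, y, z].
In Python, from workcell import ctrl, effector, optics gives the robot as it stands. The module is installed in compiled form; this text tells all that it offers. Calls block until the motion is done:
- ctrl.move_pose(position, orientation): joint-space move of the TCP to a pose.
- ctrl.servo_line(position, rate=0.15, orientation=None, until_force=None): straight line of the TCP; orientation=None keeps the orientation; rate is the mean speed in m/s. With until_force (N) it stops when the force on the tool has changed by that much, and returns True; else False.
- ctrl.movej(angles): joint-space move.
- effector.grip(opening): opening from 0.0 (shut) to 1.0 (fully open); the grip force is fixed at half the most; returns when the fingers have stopped.
- ctrl.sleep(seconds).
- ctrl.inverse_kinematics(position, orientation): joint angles nearest the present ones, or None.
- optics.camera(name): name is "scene" or "top"; returns a dict with "img" (480x640x3 uint8, red, green, blue), "range_z" (480x640 float32, m along the optical axis (not along the pixel's ray), 0 where there is no reading), "intrinsics" (3x3 intrinsics, pixels), "position" and "rotation" of the camera in the world. Camera axes: x right, y down, z forward; pixel columns grow to the right and rows downward; lengths in m; the calibration is good to about 2 mm. A picture is of the moment at which its call begins.
A pose or a line that the arm cannot do raises ctrl.PlanningError and nothing moves.
- ctrl.hand_in(): hands the job in; it is judged then, once.
Readings, each from a call of its own:
- ctrl.current_time(): time.
- ctrl.current_q(): joint angles.
- ctrl.current_dq(): joint speeds.
- ctrl.current_joint_efforts(): joint torques, N m.
- ctrl.current_tool_pos(): TCP position.
- ctrl.current_eef_rot(): TCP orientation.
- ctrl.current_wrist_force(): force on the tool from outside, world axes, zero at the start.
- ctrl.current_moment(): the same for the moment, N m.
- ctrl.current_gripper_width(): opening from 0.0 (shut) to 1.0 (fully open).
- ctrl.current_grip_force(): force on a finger pad.
Only numpy, scipy, OpenCV 4.12 (cv2) and the standard library are available. Lean on these libraries where they do the work, as an engineer would, in place of code of your own. Each camera call takes 0.05 s, during which the arm holds its last target. There are 200 camera calls.

### The job

Shake all the hazelnuts out of the glass jar into the casserole. Clear the tins off the round cork trivet into the wooden tray, lift the casserole's lid off by its knob and set it right side up in the middle of the trivet; with the jar still in its sloping rack turn the dial on its lid all the way to the largest opening, and only then take the jar and shake every nut into the pot; finally put the jar back in its rack, fully down, with the dial left at the largest opening. Do not disturb the oil bottle, the mug or the bowl.

Things in the scene. Friction and masses are not known exactly. Their poses are not given: they have to be found in the camera images.
- jar: Loose square glass jar, 66 x 66 mm, 142 mm high to the top of the dial's bar, about 0.3 kg (0.25 to 0.4), holding the hazelnuts. Starts in the rack, leaning 30 degrees. Origin at the centre of its underside, +z along it to the lid, +x towards the side on the rack's back plate. Its +y and -y sides are free for gripping more than 34 mm from the bottom.
- dial (a joint): Angle of the steel dial on the jar's lid, rad: 0 = small holes over the lid's window, 0.7 = one medium hole, 2.0 = big cut-out over the window (largest opening, end stop; nuts pass only here). Grows turning clockwise as seen looking down on the lid. Turns stiffly at 0.06 N m and stays where left.
- dial_grip (a point): Middle of the dial's black grip bar, on the jar's axis, 126.5 mm from the jar's bottom. The bar is 50 mm long, 12 mm thick, 29 mm high above the steel disc (68 mm across, top 112.5 mm from the bottom). In the jar's frame it runs along y when the dial reads 2.0, and lies 1 rad further anticlockwise for each rad less.
- jar_neck (a point): Point on the jar's axis, 100 mm from its bottom.
- jar_window (a point): Centre of the window in the jar's white lid (jar frame x 18, z 108 mm): 25 x 25 mm, flush with the inside of the jar's +x wall; sloping inner shoulders lead to it. Nuts roll out best with the jar's +x side lowest and the lid end 20 degrees or more below level, with some shaking.
- rack: Fixed dark wooden jar rack. Origin on the counter below the seat, z up; it leans towards its own +x. A seat plate tilted 30 degrees, a back plate on the +x side 56 mm wide reaching 60 mm up the jar, and two low cheeks 34 mm high, 72 mm apart, beside the jar's +y and -y sides; open towards -x and above.
- rack_seat (a point): Middle of the rack's tilted seat plate (34 mm above the counter): the jar's origin lies here when seated.
- rack_neck (a point): Where the jar's point jar_neck lies when it is seated: 100 mm from rack_seat along the seat's tilted axis.
- pot: Fixed green casserole, 184 mm across, 85 mm high, wall 5 mm, bottom 6 mm, two small side handles at its own +x and -x. Origin at the centre of its underside, z up.
- lid: Loose green casserole lid, 190 mm across, 0.4 kg (0.28 to 0.56). Origin at the centre of its underside, z up. A plug 160 mm across and 6 mm deep sits inside the pot's rim; the lid's origin is then 79 mm above the counter.
- lid_knob (a point): Middle of the lid's round knob, 48 mm above the lid's origin: 36 mm across, from 40 to 58 mm above the origin, on a 22 mm neck.
- trivet: Fixed round cork trivet, 180 mm across, 8 mm thick. Origin at the centre of its underside.
- tray: Fixed shallow wooden tray, 260 (own x) x 150 (own y) mm outside, walls 6 mm thick and 18 mm high, floor 6 mm thick. Origin at the centre of its underside.
- oil: Green glass bottle, 60 mm across, 190 mm high: leave alone. Origin at its foot.
- mug: White mug, 80 mm across, 90 mm high: leave alone. Origin at its foot.
- bowl: Blue bowl, 130 mm across, 55 mm high: leave alone. Origin at its foot.
- nut1: Round hazelnut, 15 mm in diameter, 12 g, in the jar at the start (2 to 4 of them are present; None if absent). Origin at its centre.
- nut2: Round hazelnut, 15 mm in diameter, 12 g, in the jar at the start (2 to 4 of them are present; None if absent). Origin at its centre.
- nut3: Round hazelnut, 15 mm in diameter, 12 g, in the jar at the start (2 to 4 of them are present; None if absent). Origin at its centre.
- nut4: Round hazelnut, 15 mm in diameter, 12 g, in the jar at the start (2 to 4 of them are present; None if absent). Origin at its centre.
- tin1: Plain steel tin, closed, round, 52 mm across, 44 mm high, 0.12 kg, standing on the trivet at the start (2 or 3 are present; None if absent). Origin at the centre of its underside.
- tin2: Plain steel tin, closed, round, 52 mm across, 44 mm high, 0.12 kg, standing on the trivet at the start (2 or 3 are present; None if absent). Origin at the centre of its underside.
- tin3: Plain steel tin, closed, round, 52 mm across, 44 mm high, 0.12 kg, standing on the trivet at the start (2 or 3 are present; None if absent). Origin at the centre of its underside.

How it is judged:
On the way, in this order (a step that is already met when the one before it is completed fails the run):
1. the dial is at its largest opening (at least 1.8 rad) with the jar still seated in the rack (value of joint dial above 1.8 rad and distance between jar and rack_seat below 0.012 m and distance between jar_neck and rack_neck below 0.015 m), for 0.2 s.
2. all the hazelnuts are in the casserole (horizontal distance between each of nut1, nut2, nut3, nut4 and pot below 0.088 m and height (world z) of each of nut1, nut2, nut3, nut4 below 0.075 m), for 0.2 s.
At the end, for the whole second after the job is handed in: All hazelnuts in the casserole; all tins upright on the tray floor (axis within 105 x 50 mm of its centre); lid level on the trivet, within 40 mm of its centre; jar seated in the rack (bottom within 12 mm, neck within 15 mm), dial above 1.75 rad; all at rest (all of step 2 and x of tin1 in the frame of tray between -0.105 and 0.105 m and y of tin1 in the frame of tray between -0.05 and 0.05 m and height (world z) of each of tin1, tin2, tin3 below 0.015 m and angle between each of tin1, tin2, tin3's own z axis and vertical below 0.15 rad and x of tin2 in the frame of tray between -0.105 and 0.105 m and y of tin2 in the frame of tray between -0.05 and 0.05 m and x of tin3 in the frame of tray between -0.105 and 0.105 m and y of tin3 in the frame of tray between -0.05 and 0.05 m and horizontal distance between lid and trivet below 0.04 m and height (world z) of lid below 0.014 m and angle between lid's own z axis and vertical below 0.1 rad and distance between jar and rack_seat below 0.012 m and distance between jar_neck and rack_neck below 0.015 m and linear speed of each of lid, jar below 0.03 m/s and value of joint dial above 1.75 rad); the robot touches nothing.
It fails at once if the oil bottle, mug or bowl is moved more than 30 mm (distance of any of oil, mug, bowl from where it was at the start of the episode above 0.03 m).
It fails at once if the casserole lid is tipped over (more than 45 degrees) (angle between lid's own z axis and vertical above 0.8 rad).
Of nut1, nut2, nut3, nut4 only 2 to 4 are there at a start; the rules pass over those that are not, and their reading is None.
Of tin1, tin2, tin3 only 2 to 3 are there at a start; the rules pass over those that are not, and their reading is None.
At some moment in a run one of tin1, tin2, tin3 may be knocked a few centimetres aside while the robot is not near it.
It also fails if it takes over 210 s, if anything falls off the work surface, if the arm or the gripper's body presses on something with over 40 N, if the wrist force passes 120 N, or if a joint passes its speed limit or range.

## Working session

There is one attempt and no reset: what is moved stays moved. The work goes in short steps, each a Python script; the robot and the scene stay as the last script left them, time stands still between calls to the robot, and variables do not carry over. Pictures are saved under pics/ and viewed, at most 14 in all, crops included, and the job is handed in when it is done.

```bash
mkdir -p pics; cat > h.py <<'E'
import numpy as np, cv2
from workcell import ctrl, effector, optics
from scipy.spatial.transform import Rotation as R
def snap(n,f=None):
    c=optics.camera(n)
    if f: cv2.imwrite('pics/'+f,c['img'][:,:,::-1])
    return c
def cloud(c):
    K=np.array(c['intrinsics']);z=c['range_z'];v,u=np.mgrid[0:480,0:640]
    P=np.stack([(u-K[0,2])/K[0,0]*z,(v-K[1,2])/K[1,1]*z,z],-1)
    W=P@np.array(c['rotation']).reshape(3,3).T+np.array(c['position'])
    W[z==0]=np.nan
    return W
E
python3 - <<'E'
from h import *
import pickle
d={}
for n in('scene','top'):
    c=snap(n,n+'0.png');d[n]=c;print(n,c['position'],np.round(c['rotation'],3),c['intrinsics'])
pickle.dump(d,open('d0.pkl','wb'))
E
```

```text
scene [ 1.44223985 -0.38104154  0.67660722] [-0.407  0.742  0.46  -0.269] [[530.05377141   0.         314.21230737]
 [  0.         530.05377141 242.53148448]
 [  0.           0.           1.        ]]
top [ 0.37471893 -0.00615101  1.38370268] [ 0.072 -0.699  0.709 -0.06 ] [[522.71088043   0.         332.38075067]
 [  0.         522.71088043 246.46659296]
 [  0.           0.           1.        ]]
```

View pics/scene0.png

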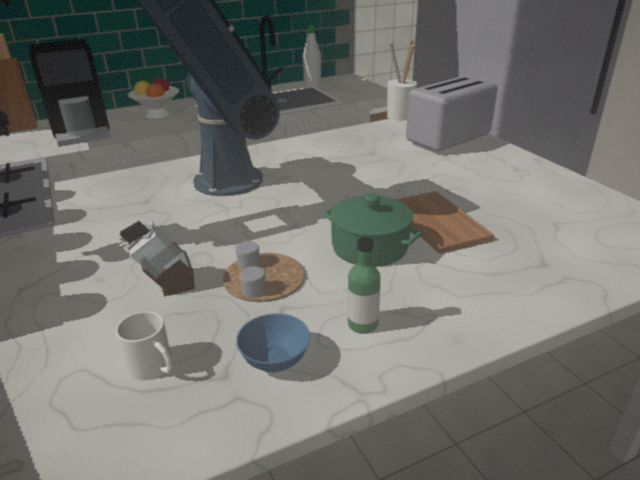

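View pics/top0.png

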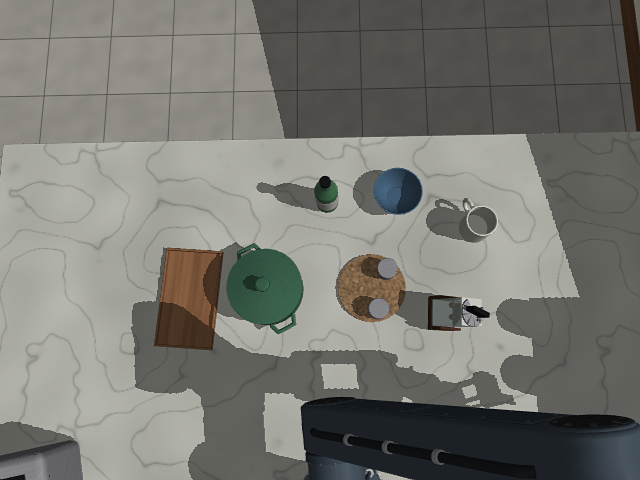

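Top view: tray ~(190,300), pot with lid ~(264,287), trivet ~(371,287) with two tins (387,268) and (378,308), rack/jar (430–490,313) leaning to the right (−y). Now I'll measure.

```bash
python3 - <<'E'
from h import *
import pickle
d=pickle.load(open('d0.pkl','rb'))
W=cloud(d['top']);im=d['top']['img']
def zone(a,b,c,e,lo,hi):
    P=W[c:e,a:b].reshape(-1,3);P=P[(P[:,2]>lo)&(P[:,2]<hi)];return P
def circ(P):
    (c,r)=cv2.minEnclosingCircle(P[:,:2].astype(np.float32));return np.round(c,4),round(r,4),np.round(np.median(P,0),4)
print('table',np.nanmedian(W[220:260,20:120,2]))
print('tinA',circ(zone(372,402,250,285,.047,.058)))
print('tinB',circ(zone(362,395,290,325,.047,.058)))
print('trivet',circ(zone(325,415,240,330,.005,.012)))
print('knob',circ(zone(245,285,265,305,.131,.15)))
print('lid',circ(zone(215,315,240,330,.082,.15)))
P=zone(145,230,235,360,.012,.03);
print('tray',cv2.minAreaRect(P[:,:2].astype(np.float32)))
print('oil',circ(zone(310,345,170,215,.1,.3)),'mug',circ(zone(455,505,195,250,.07,.1)),'bowl',circ(zone(365,430,160,220,.03,.06)))
P=zone(420,500,285,340,.01,.3);print('jar bbox',P.min(0),P.max(0))
for lo in np.arange(.02,.2,.02):
    Q=zone(420,500,285,340,lo,lo+.02)
    if len(Q)>3: print(round(lo,2),len(Q),Q.min(0).round(3),Q.max(0).round(3))
crop=np.hstack([im[280:345,420:500]]);cv2.imwrite('pics/jarcrop.png',cv2.resize(crop,None,fx=9,fy=9,interpolation=cv2.INTER_CUBIC)[:,:,::-1])
s=d['scene']['img'][210:300,110:210];cv2.imwrite('pics/jarcrop2.png',cv2.resize(s,None,fx=6,fy=6,interpolation=cv2.INTER_CUBIC)[:,:,::-1])
E
```

```text
Traceback (most recent call last):
  File "h.py", line 11, in cloud
    W=P@np.array(c['rotation']).reshape(3,3).T+np.array(c['position'])
        ~~~~~~~~~~~~~~~~~~~~~~~~~~~~~~~^^^^^
ValueError: cannot reshape array of size 4 into shape (3,3)
```

```bash
sed -i "s/np.array(c\['rotation'\]).reshape(3,3)/R.from_quat(np.array(c['rotation']),scalar_first=True).as_matrix()/" h.py
python3 - <<'E'
from h import *
import pickle
d=pickle.load(open('d0.pkl','rb'))
W=cloud(d['top']);im=d['top']['img']
def zone(a,b,c,e,lo,hi):
    P=W[c:e,a:b].reshape(-1,3);P=P[(P[:,2]>lo)&(P[:,2]<hi)];return P
def circ(P):
    if len(P)<3: return 'none'
    (c,r)=cv2.minEnclosingCircle(P[:,:2].astype(np.float32));return np.round(c,4),round(r,4),np.round(np.median(P,0),4)
print('table',np.nanmedian(W[220:260,20:120,2]))
print('tinA',circ(zone(372,402,250,285,.047,.058)))
print('tinB',circ(zone(362,395,290,325,.047,.058)))
print('trivet',circ(zone(325,415,240,330,.005,.012)))
print('knob',circ(zone(245,285,265,305,.131,.15)))
print('lid',circ(zone(215,315,240,330,.082,.15)))
P=zone(145,230,235,360,.012,.03);
print('tray',cv2.minAreaRect(P[:,:2].astype(np.float32)))
print('oil',circ(zone(310,345,170,215,.1,.3)),'mug',circ(zone(455,505,195,250,.07,.1)),'bowl',circ(zone(365,430,160,220,.03,.06)))
P=zone(420,500,285,340,.01,.3);print('jar bbox',P.min(0),P.max(0))
for lo in np.arange(.02,.2,.02):
    Q=zone(420,500,285,340,lo,lo+.02)
    if len(Q)>3: print(round(lo,2),len(Q),Q.min(0).round(3),Q.max(0).round(3))
crop=np.hstack([im[280:345,420:500]]);cv2.imwrite('pics/jarcrop.png',cv2.resize(crop,None,fx=9,fy=9,interpolation=cv2.INTER_CUBIC)[:,:,::-1])
s=d['scene']['img'][210:300,110:210];cv2.imwrite('pics/jarcrop2.png',cv2.resize(s,None,fx=6,fy=6,interpolation=cv2.INTER_CUBIC)[:,:,::-1])
E
```

```text
table -0.0006303520607391366
tinA (array([ 0.5697, -0.1231]), 0.0269, array([ 0.5686, -0.1232,  0.0519]))
tinB (array([ 0.4666, -0.098 ]), 0.0265, array([ 0.4661, -0.0978,  0.0518]))
trivet (array([ 0.5428, -0.0808]), 0.1578, array([ 0.5234, -0.0701,  0.0079]))
knob (array([0.5225, 0.1878]), 0.0183, array([0.5241, 0.1874, 0.1356]))
lid (array([0.5231, 0.188 ]), 0.0952, array([0.5206, 0.1854, 0.0959]))
tray ((0.5032626390457153, 0.39782601594924927), (0.15276795625686646, 0.25991660356521606), 85.3260726928711)
oil (array([0.7594, 0.0301]), 0.0302, array([0.7505, 0.0296, 0.1319])) mug (array([ 0.6927, -0.3549]), 0.0535, array([ 0.6879, -0.3579,  0.0847])) bowl (array([ 0.7736, -0.1569]), 0.0656, array([ 0.7967, -0.1687,  0.0467]))
jar bbox [ 0.40880901 -0.40368658  0.01091479] [ 0.5041019  -0.22394724  0.16908825]
0.02 25 [ 0.409 -0.284  0.02 ] [ 0.478 -0.225  0.04 ]
0.04 249 [ 0.409 -0.302  0.04 ] [ 0.496 -0.224  0.06 ]
0.06 249 [ 0.411 -0.293  0.06 ] [ 0.496 -0.231  0.08 ]
0.08 193 [ 0.416 -0.31   0.08 ] [ 0.494 -0.243  0.1  ]
0.1 258 [ 0.416 -0.344  0.1  ] [ 0.485 -0.256  0.12 ]
0.12 474 [ 0.416 -0.352  0.12 ] [ 0.485 -0.268  0.14 ]
0.14 267 [ 0.418 -0.35   0.14 ] [ 0.483 -0.281  0.16 ]
0.16 41 [ 0.446 -0.327  0.16 ] [ 0.46  -0.304  0.169]
```

View pics/jarcrop.png

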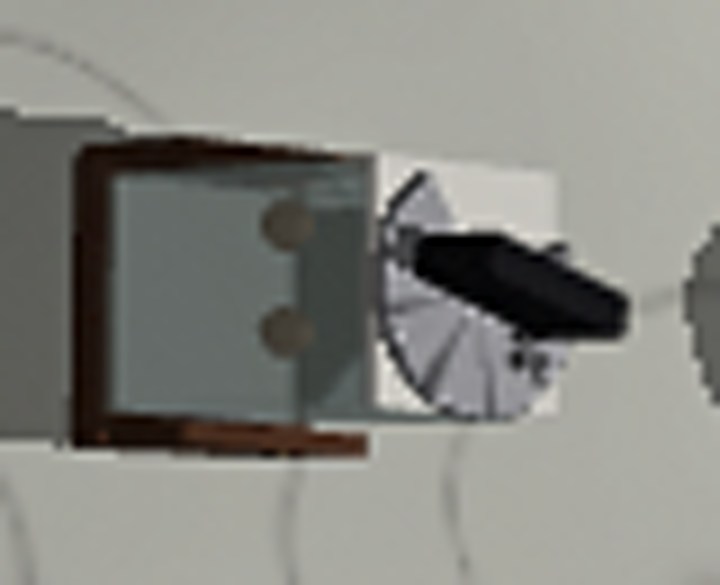

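View pics/jarcrop2.png

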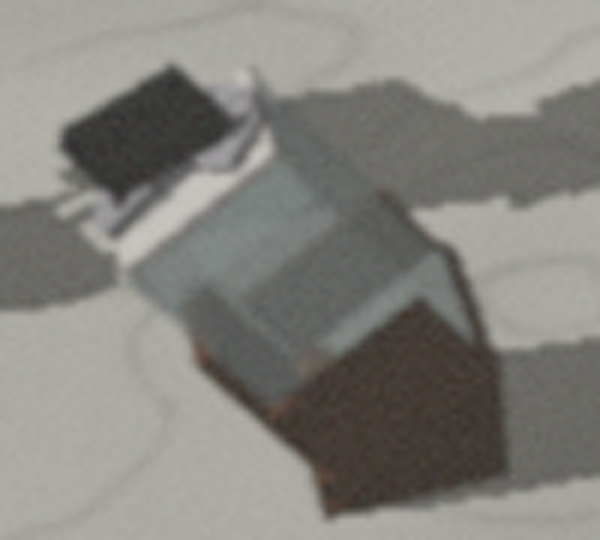

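Jar top crop: two nuts visible at (288,225) and (285,332) of the crop, bar runs from about (410,250) to (625,320); rack leans to image right (−y) with almost no yaw. Next I'll fit the jar's lid plane, bar, trivet and rack more accurately.

```bash
python3 - <<'E'
from h import *
import pickle
d=pickle.load(open('d0.pkl','rb'))
from scipy.optimize import least_squares
W=cloud(d['top']);im=d['top']['img'].astype(int)
# trivet: cork colour
m=(im[:,:,0]-im[:,:,2]>25)&(W[:,:,2]<.02);m[:, :325]=0;m[:,415:]=0;m[:235]=0;m[335:]=0
T=W[m];print('trivet',cv2.minEnclosingCircle(T[:,:2].astype(np.float32)),cv2.fitEllipse(cv2.convexHull(T[:,:2].astype(np.float32))))
# jar
A=W[285:340,420:500].reshape(-1,3);col=im[285:340,420:500].reshape(-1,3)
rk=(col[:,0]-col[:,2]>15)&(A[:,2]>.015);print('rack',rk.sum(),cv2.minAreaRect(A[rk][:,:2].astype(np.float32)),A[rk].min(0),A[rk].max(0))
L=(col.min(1)>125)&(A[:,2]>.09)
Q=A[L];
def f(p): return (Q@[p[0]*1,p[1]*1,1])-p[2]
r=least_squares(f,[0,.5,.2],loss='soft_l1',f_scale=.002)
n=np.array([r.x[0],r.x[1],1]);n/=np.linalg.norm(n);print('lid n',n,'tilt',np.degrees(np.arccos(n[2])),'yaw',np.degrees(np.arctan2(n[1],n[0])),'std',np.std(r.fun),len(Q))
k=(col.max(1)<60)&(A[:,2]>.12);B=A[k];print('bar',len(B),B.mean(0),B.min(0),B.max(0))
# scene cloud
W2=cloud(d['scene']);im2=d['scene']['img'].astype(int)
A2=W2[205:300,105:205].reshape(-1,3);c2=im2[205:300,105:205].reshape(-1,3)
k=(c2.max(1)<60)&(A2[:,2]>.12);B2=A2[k];print('bar scene',len(B2),B2.mean(0),B2.min(0),B2.max(0))
for th in (-90,-86,-94):
    t=np.radians(th);dr=np.array([np.cos(t),np.sin(t),0]);a=.5*dr+np.array([0,0,.866]);x=.866*dr-np.array([0,0,.5]);y=np.cross(a,x)
    for nm,C in(('L',Q),('B',B),('B2',B2)):
        U=np.c_[C@x,C@y,(C-[0,0,.034])@a]
        u=U[:,:2]
        print(th,nm,cv2.minAreaRect(u.astype(np.float32)),U.min(0).round(4),U.max(0).round(4))
E
```

```text
trivet ((0.5250394940376282, -0.08447869122028351), 0.09042412787675858) ((0.5246516466140747, -0.08422835171222687), (0.17764806747436523, 0.17907577753067017), 99.48756408691406)
rack 223 ((0.452100932598114, -0.2650597393512726), (0.078643798828125, 0.08387555927038193), 87.13935089111328) [ 0.40880901 -0.30239746  0.01538817] [ 0.4957765  -0.22394724  0.13514041]
lid n [ 0.02789691 -0.52537942  0.85041062] tilt 31.743640830315027 yaw -86.96052873030389 std 0.002982538718654357 322
bar 185 [ 0.4486181 -0.3201847  0.1505781] [ 0.42996306 -0.35208241  0.12126463] [ 0.4788522  -0.28726184  0.16908825]
bar scene 171 [ 0.45402323 -0.32393182  0.14535887] [ 0.44395885 -0.34682916  0.12344584] [ 0.46504809 -0.30071573  0.16841374]
-90 L ((0.2078765630722046, 0.4496574103832245), (0.06625662744045258, 0.06719657778739929), 86.76732635498047) [0.1732 0.4158 0.2316] [0.2433 0.4837 0.2465]
-90 B ((0.20046405494213104, 0.44448840618133545), (0.04201758652925491, 0.0586867518723011), 51.8724365234375) [0.175  0.4299 0.2356] [0.2365 0.4788 0.2755]
-90 B2 ((0.20694120228290558, 0.453488409519195
[... 370 characters left out ...]
.77268981933594) [0.2022 0.4061 0.2518] [0.2625 0.4567 0.2909]
-86 B2 ((0.233749657869339, 0.42982688546180725), (0.009025979787111282, 0.047342680394649506), 67.29064178466797) [0.2116 0.419  0.2594] [0.2556 0.4429 0.2882]
-94 L ((0.1801140308380127, 0.47034451365470886), (0.0673125758767128, 0.06601796299219131), 0.437748521566391) [0.1464 0.4371 0.2166] [0.2135 0.5036 0.2309]
-94 B ((0.1729760766029358, 0.46515730023384094), (0.04228191450238228, 0.058433882892131805), 56.05048751831055) [0.1467 0.4517 0.2187] [0.209  0.4986 0.2593]
-94 B2 ((0.178780660033226, 0.47465887665748596), (0.0096214534714818, 0.047406747937202454), 76.14865112304688) [0.1563 0.4659 0.2284] [0.2017 0.485  0.2559]
```

```bash
cat >> h.py <<'E'
def quat(z,y):
    z=np.array(z,float);z/=np.linalg.norm(z);y=np.array(y,float);y-=z*(y@z);y/=np.linalg.norm(y)
    return R.from_matrix(np.c_[np.cross(y,z),y,z]).as_quat(scalar_first=True)
def down(th): # closing direction at world angle th (deg)
    t=np.radians(th);return quat([0,0,-1],[np.cos(t),np.sin(t),0])
G=float(ctrl.grip_point_offset)
def gp(p,q): # TCP for a grasp point at p
    return np.array(p)+G*R.from_quat(q,scalar_first=True).apply([0,0,1])
def best(p,q): # choose between the half-turn equivalents: smaller |q6|
    q2=(R.from_quat(q,scalar_first=True)*R.from_euler('z',np.pi)).as_quat(scalar_first=True)
    c=[(abs(j[5]),o) for o in(q,q2) for j in[ctrl.inverse_kinematics(p,o)] if j is not None]
    return min(c,key=lambda t:t[0])[1]
TRIVET=np.array([.525,-.0844]);POT=np.array([.5228,.188]);TRAY=np.array([.5033,.3978]);TA=np.radians(-4.7)
ty=lambda x,y:TRAY+np.array([x*np.cos(TA)-y*np.sin(TA),x*np.sin(TA)+y*np.cos(TA)])
YAW=np.radians(-93.3);DR=np.array([np.cos(YAW),np.sin(YAW),0]);UZ=np.array([0,0,1.])
JA=np.sin(np.pi/6)*DR+np.cos(np.pi/6)*UZ;JX=np.cos(np.pi/6)*DR-.5*UZ;JY=np.cross(JA,JX)
E
python3 - <<'E'
from h import *
def pick(p,th,z,zh=.2):
    q=best(gp([*p,z],down(th)),down(th))
    ctrl.move_pose(gp([*p,zh],q),q);ctrl.servo_line(gp([*p,z],q),.12)
    return q
effector.grip(1.0)
for k,(p,th) in enumerate([((.5695,-.1231),-14),((.4665,-.098),-14)]):
    # close perpendicular to the line between the tins
    ctrl.move_pose(ctrl.current_tool_pos()*[1,1,0]+[0,0,.22],ctrl.current_eef_rot())
    pick(p,th,.034);effector.grip(0.3);print('w',ctrl.current_gripper_width(),ctrl.current_grip_force())
    ctrl.servo_line(ctrl.current_tool_pos()+[0,0,.2],.25)
    t=ty((-55,55)[k]*1e-3,0);q=best(gp([*t,.25],down(-4.7)),down(-4.7))
    ctrl.move_pose(gp([*t,.22],q),q);ctrl.servo_line(gp([*t,.045],q),.2)
    print(ctrl.servo_line(gp([*t,.030],q),.04,until_force=4),ctrl.current_tool_pos())
    effector.grip(.78);ctrl.servo_line(gp([*t,.22],q),.25);effector.grip(1.0)
c=snap('top','top1.png');print(ctrl.current_time())
W=cloud(c);print(np.nanmax(W[265:306,245:285,2]))
P=W[265:310,240:290].reshape(-1,3);r=np.hypot(*(P[:,:2]-POT).T)
for a in range(0,40,4):
    s=P[(r>a/1e3)&(r<(a+4)/1e3),2]; print(a,np.median(s).round(4))
E
```

```text
w 0.5922739058926655 29.924258442479186
True [0.4491155  0.40267069 0.01308888]
w 0.5934176765321351 29.902702460840374
True [0.55874048 0.3935987  0.01308623]
22.275
0.14243357971737192
0 0.1372
4 0.1363
8 0.137
12 0.1351
16 0.1257
20 0.1015
24 0.1009
28 0.1008
32 0.0998
36 0.1001
```

View pics/top1.png

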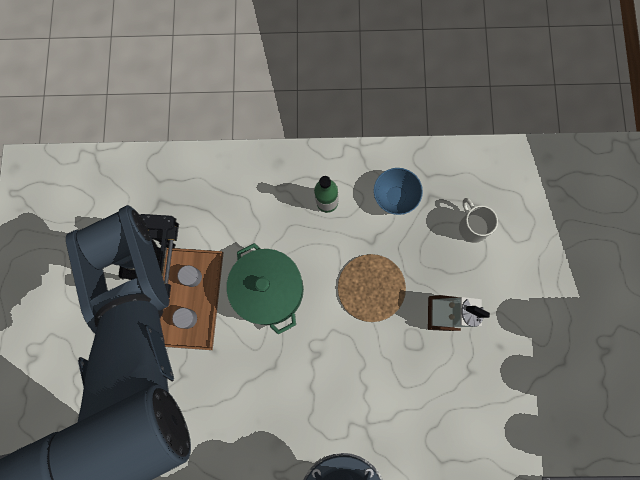

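Both tins stand in the tray, at (188,276) and (184,318), and the trivet is clear. Next the lid.

```bash
python3 - <<'E'
from h import *
q=best(gp([*POT,.2],down(0)),down(0))
ctrl.move_pose(gp([*POT,.24],q),q);ctrl.servo_line(gp([*POT,.128],q),.12)
effector.grip(.2);print('w',ctrl.current_gripper_width()*87,ctrl.current_grip_force())
ctrl.servo_line(gp([*POT,.24],q),.12)
ctrl.move_pose(gp([*TRIVET,.2],q),q)
ctrl.servo_line(gp([*TRIVET,.075],q),.12)
print(ctrl.servo_line(gp([*TRIVET,.052],q),.03,until_force=5),ctrl.current_tool_pos()+[0,0,G])
effector.grip(1.0);ctrl.servo_line(gp([*TRIVET,.25],q),.2)
W0=[]
# dial plan: check IK
S=np.array([.4533,-.2599,.034])
def ax(h,psi): # TCP at height h on axis, closing at jar angle psi
    t=np.radians(psi);return S+h*JA,quat(-JA,np.cos(t)*JX+np.sin(t)*JY)
for flip in(0,180):
    j=[]
    for h,psi in((.19,75.4),(.117,75.4),(.117,0),(.19,0)):
        x=ctrl.inverse_kinematics(*ax(h,psi+flip));j.append(None if x is None else np.round(x,2))
    print(flip,j)
for b in(0,15,30):
    t=np.radians(b);z=np.cos(t)*JX-np.sin(t)*JA
    for f in(1,-1):
        q=quat(z,f*JY);x=ctrl.inverse_kinematics(gp(S+.068*JA,q),q);x2=ctrl.inverse_kinematics(gp(S+.068*JA-.08*z,q),q);print(b,f,None if x is None else np.round(x,2),None if x2 is None else np.round(x2,2))
print(ctrl.current_q().round(2),ctrl.current_time())
c=snap('top');W=cloud(c);P=W[240:335,320:425].reshape(-1,3);P=P[P[:,2]>.012];print(cv2.minEnclosingCircle(P[:,:2].astype(np.float32)),P[:,2].max())
E
```

```text
w 34.642106292715454 29.99942766618915
True [ 0.52489677 -0.08438778  0.05670727]
0 [array([-1.02,  0.66,  1.37,  0.29,  1.56, -0.78]), array([-0.99,  0.71,  1.48,  0.31,  1.39, -0.8 ]), array([-0.99,  0.71,  1.48,  0.31,  1.39,  0.51]), array([-1.02,  0.66,  1.37,  0.29,  1.56,  0.54])]
180 [array([-1.02,  0.66,  1.37,  0.29,  1.56,  2.36]), array([-0.99,  0.71,  1.48,  0.31,  1.39,  2.34]), array([-0.99,  0.71,  1.48,  0.31,  1.39, -2.63]), array([-1.02,  0.66,  1.37,  0.29,  1.56, -2.61])]
0 1 None None
0 -1 None None
15 1 None [-0.31  0.64  1.96 -1.27  0.8   0.8 ]
15 -1 None [-0.31  0.64  1.96 -1.27  0.8  -2.34]
30 1 [-0.55  0.67  1.93 -1.06  0.53  0.44] [-0.47  0.53  1.91 -0.84  0.66  0.26]
30 -1 [-0.55  0.67  1.93 -1.06  0.53 -2.7 ] None
[-0.37  0.39  1.66 -0.    1.1  -0.37] 31.275
((0.48744985461235046, -0.056405287235975266), 0.12158776074647903) 0.6925519606854782
```

```bash
python3 - <<'E'
from h import *
S=np.array([.4533,-.2599,.034])
t=np.radians(75.4);q=quat(-JA,np.cos(t)*JX+np.sin(t)*JY)
effector.grip(.5)
ctrl.move_pose(S+.25*JA+[0,0,.03],q);ctrl.servo_line(S+.19*JA,.15)
print(ctrl.servo_line(S+.117*JA,.06,until_force=6),(ctrl.current_tool_pos()-S)@JA)
effector.grip(0);print('w',ctrl.current_gripper_width()*87,ctrl.current_grip_force(),ctrl.current_wrist_force())
j=np.array(ctrl.current_q())
for k in range(1,9):
    a=j.copy();a[5]+=1.33*k/8;ctrl.movej(a)
    print(round(1.33*k/8,2),ctrl.current_q()[5].round(3),(ctrl.current_moment()@JA).round(3),ctrl.current_wrist_force().round(1))
ctrl.sleep(.3)
effector.grip(.5);ctrl.servo_line(S+.24*JA,.15)
ctrl.movej([-1.2,.2,1.4,0,1.3,0])
c=snap('top','top2.png')
import pickle;d={'top':c,'scene':snap('scene')};pickle.dump(d,open('d1.pkl','wb'))
a=cv2.resize(c['img'][280:345,420:500],(480,390),interpolation=cv2.INTER_CUBIC);b=cv2.resize(d['scene']['img'][205:300,110:210],(320,304),interpolation=cv2.INTER_CUBIC)
o=np.zeros((390,800,3),np.uint8);o[:,:480]=a;o[:304,480:]=b;cv2.imwrite('pics/c2.png',o[:,:,::-1])
print(ctrl.current_time())
E
```

```text
False 0.11747415009856645
w 11.534392783503765 29.999232036061585 [-2.32809219  1.56821626  1.53217806]
0.17 -0.638 -0.001 [-0.5  0.9 -0.2]
0.33 -0.474 -0.076 [ 0.1  0.6 -0.7]
0.5 -0.308 -0.065 [-0.5  0.9 -1.2]
0.67 -0.142 -0.091 [-0.4  0.9 -1.1]
0.83 0.024 0.032 [-0.7  0.6 -2.3]
1.0 0.19 -0.019 [-0.7  0.8 -3.1]
1.16 0.356 0.0 [ 0.4  0.5 -3.2]
1.33 0.522 -0.017 [ 0.1  0.3 -3.2]
41.75
```

View pics/c2.png

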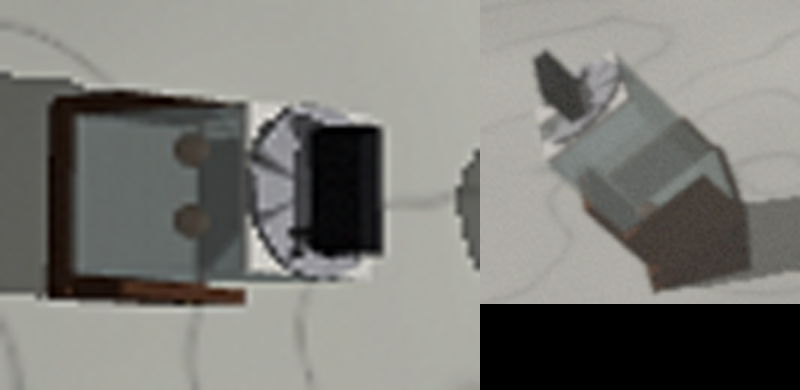

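View pics/top2.png

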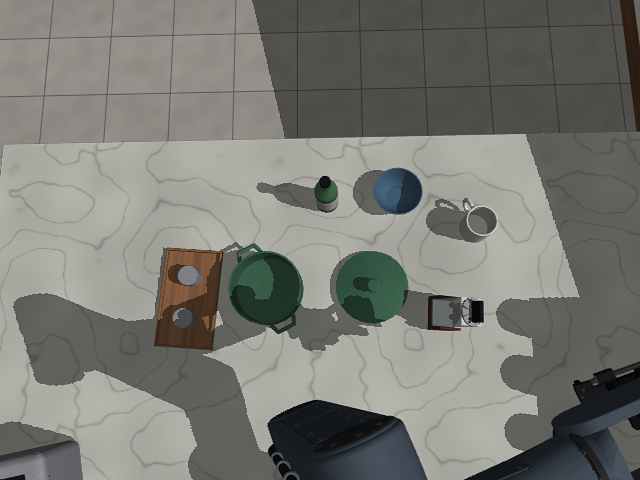

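Bar now runs along the jar's y (largest opening), jar still seated, lid on the trivet around (372,287), two nuts in the jar. Next I check the reach of a jar grasp and pour plan.

```bash
cat >> h.py <<'E'
S=np.array([.4533,-.2599,.034])
def jarpose(p,jz,jx,beta,h,f=1): # tool pose holding the jar (grasp height h, pitch beta deg) with jar origin p
    b=np.radians(beta);z=np.cos(b)*jx-np.sin(b)*jz;q=quat(z,f*np.cross(jz,jx));return gp(p+h*jz,q),q
def pour(head,delta,w): # jar axes and origin with window point at w
    t=np.radians(head);d=np.radians(delta);hd=np.array([np.cos(t),np.sin(t),0])
    jz=np.cos(d)*hd-np.sin(d)*UZ;jx=-np.sin(d)*hd-np.cos(d)*UZ
    return w-.018*jx-.108*jz,jz,jx
E
python3 - <<'E'
from h import *
import pickle
d=pickle.load(open('d1.pkl','rb'))
W=cloud(d['top']);P=W[245:330,330:412].reshape(-1,3);L=P[(P[:,2]>.015)&(P[:,2]<.1)]
print('lid',cv2.minEnclosingCircle(L[:,:2].astype(np.float32)),L[:,2].max())
for n,(a,b,c,e) in{'top':(285,340,420,500),'scene':(205,300,105,205)}.items():
    A=cloud(d[n])[a:b,c:e].reshape(-1,3);k=(d[n]['img'][a:b,c:e].reshape(-1,3).max(1)<70)&(A[:,2]>.12);B=A[k]-S
    U=np.c_[B@JX,B@JY,B@JA];U=U[U[:,2]>.118];print(n,len(U),cv2.minAreaRect(U[:,:2].astype(np.float32)),U[:,2].max())
ik=ctrl.inverse_kinematics
for beta in(20,24,28,32,36):
    for h in(.078,.084):
        for f in(1,-1):
            r=[ik(*jarpose(S,JA,JX,beta,h,f)),ik(*jarpose(S+.11*JA,JA,JX,beta,h,f))]
            p,q=jarpose(S,JA,JX,beta,h,f);z=R.from_quat(q,scalar_first=True).apply([0,0,1]);r.append(ik(p-.09*z,q))
            if r[0] is None: continue
            o=[]
            for head in range(150,300,15):
                w=np.array([*POT,.2]);s=''.join('.' if ik(*jarpose(*pour(head,dl,w+[0,0,.0]),beta,h,f)) is None else 'o' for dl in(-60,-30,0,20,35,45)); o.append(f'{head}:{s}')
            print(beta,h,f,[None if x is None else np.round(x,2).tolist() for x in r],o)
E
```

```text
lid ((0.5254650712013245, -0.08479778468608856), 0.09497818350791931) 0.0721384259909208
top 215 ((-0.0018150568939745426, -0.0008981302380561829), (0.049275659024715424, 0.014220576733350754), 89.63851165771484) 0.14425872489513805
scene 142 ((-0.0036524077877402306, 0.00357883982360363), (0.04694569855928421, 0.01061343401670456), 88.19042205810547) 0.14416985275720418
20 0.078 1 [[-0.48, 0.71, 1.95, -1.37, 0.64, 0.79], [-0.58, 0.53, 1.87, -1.11, 0.67, 0.35], [-0.36, 0.56, 1.94, -1.11, 0.75, 0.59]] ['150:ooo..o', '165:ooo.oo', '180:ooo.oo', '195:oooooo', '210:oooooo', '225:oooooo', '240:oooooo', '255:oooooo', '270:oooooo', '285:oooooo']
20 0.078 -1 [[-0.48, 0.71, 1.95, -1.37, 0.64, -2.36], [-0.58, 0.53, 1.87, -1.11, 0.67, -2.79], [-0.36, 0.56, 1.94, -1.11, 0.75, -2.56]] ['150:oooo.o', '165:oooooo', '180:oooooo', '195:ooo.oo', '210:ooo.oo', '225:oooooo', '240:oooooo', '255:oo.ooo', '270:oo.ooo', '285:o.oooo']
20 0.084 1 [[-0.49, 0.7, 1.95, -1.35, 0.64, 0.76], [-0.59, 0.52, 1.87, -1.09, 0.67, 0.33], [-0.37, 0.55, 1.94, -1.1, 0.76, 0.56]] ['150:ooo..o', '165:ooo.oo', '180:ooo.oo', '19
[... 2940 characters left out ...]
72, 0.7, 0.1]] ['150:oo..oo', '165:oooooo', '180:oooooo', '195:ooooo.', '210:ooooo.', '225:oooooo', '240:oooooo', '255:oooooo', '270:oooooo', '285:oooooo']
36 0.078 1 [[-0.61, 0.63, 1.89, -0.77, 0.52, 0.11], [-0.7, 0.48, 1.78, -0.53, 0.69, -0.26], [-0.54, 0.47, 1.87, -0.6, 0.7, -0.04]] ['150:oo..oo', '165:oo.ooo', '180:oooooo', '195:ooooo.', '210:ooooo.', '225:oooooo', '240:oooooo', '255:oooooo', '270:oooooo', '285:oooooo']
36 0.084 1 [[-0.61, 0.62, 1.89, -0.76, 0.53, 0.09], [-0.7, 0.47, 1.77, -0.53, 0.7, -0.27], [-0.54, 0.46, 1.86, -0.59, 0.71, -0.06]] ['150:oo..oo', '165:oo.ooo', '180:oooooo', '195:ooooo.', '210:ooooo.', '225:oooooo', '240:oooooo', '255:oooooo', '270:oooooo', '285:oooooo']
```

Lid is centred on the trivet (0.5255,−0.0848), bar at 89° in the jar frame. Now take the jar and bring it, still upright, over the pot.

```bash
python3 - <<'E'
from h import *
B,H=24,.080
p,q=jarpose(S,JA,JX,B,H);z=R.from_quat(q,scalar_first=True).apply([0,0,1])
effector.grip(1.0)
ctrl.move_pose(p-.15*z+[0,0,.05],q);ctrl.servo_line(p-.09*z,.2)
print('hit',ctrl.servo_line(p,.08,until_force=6),ctrl.current_tool_pos()-p)
effector.grip(.5);print('w',ctrl.current_gripper_width()*87,ctrl.current_grip_force())
ctrl.servo_line(p+.12*JA,.1);ctrl.servo_line(p+.12*JA+[0,0,.08],.15)
W0=np.array([*POT,.30])
ctrl.move_pose(*jarpose(*pour(240,-60,W0),B,H))
print(ctrl.current_q().round(2),ctrl.current_wrist_force(),ctrl.current_gripper_width()*87)
j0=ctrl.current_q()
for wz in(.30,.15,.12):
  for hd in(225,240,255):
    r=[ctrl.inverse_kinematics(*jarpose(*pour(hd,dl,np.array([*POT,wz])),B,H)) for dl in(-30,0,20,30,40)]
    print(wz,hd,[None if x is None else x.round(2).tolist() for x in r])
snap('scene','s3.png');print(ctrl.current_time())
E
```

```text
hit False [0.00018875 0.00014866 0.00033475]
w 65.90450516614234 29.98809873824939
[ 0.37  0.67  1.18 -0.39  1.79  0.91] [ 0.31295422 -0.68038171 -3.31483359] 66.07143440192259
0.3 225 [[0.21, 0.45, 1.39, -0.06, 1.38, 1.01], [0.03, 0.26, 1.73, 0.37, 0.88, 0.62], [-0.13, 0.22, 1.95, 1.0, 0.71, -0.05], [-0.21, 0.24, 2.06, 1.37, 0.77, -0.46], [-0.29, 0.3, 2.17, 1.65, 0.91, -0.81]]
0.3 240 [[0.23, 0.44, 1.41, -0.08, 1.36, 0.77], [0.0, 0.28, 1.69, 0.43, 0.99, 0.32], [-0.18, 0.26, 1.88, 0.94, 0.94, -0.22], [-0.27, 0.3, 1.97, 1.18, 1.01, -0.5], [-0.35, 0.36, 2.05, 1.37, 1.13, -0.75]]
0.3 255 [[0.24, 0.42, 1.44, -0.09, 1.33, 0.53], [-0.02, 0.31, 1.65, 0.45, 1.12, 0.06], [-0.2, 0.32, 1.79, 0.86, 1.15, -0.36], [-0.29, 0.36, 1.85, 1.03, 1.23, -0.55], [-0.35, 0.42, 1.91, 1.17, 1.33, -0.73]]
0.15 225 [[0.21, 0.62, 1.54, -0.07, 1.06, 1.03], [0.03, 0.49, 1.89, 0.59, 0.52, 0.33], [-0.13, 0.53, 2.11, 1.62, 0.58, -0.81], [-0.21, 0.61, 2.21, 1.9, 0.8, -1.19], [-0.29, 0.74, 2.28, 2.01, 1.06, -1.45]]
0.15 240 [[0.23, 0.61, 1.57, -0.09, 1.03, 0.8], [0.0, 0.5, 1.86, 0.62, 0.66, 0.05], [-0.18, 0.55, 2.03, 1
[... 221 characters left out ...]
[-0.29, 0.65, 1.96, 1.2, 1.05, -0.95], [-0.35, 0.73, 1.99, 1.29, 1.2, -1.12]]
0.12 225 [[0.21, 0.67, 1.56, -0.07, 1.0, 1.03], [0.03, 0.55, 1.91, 0.68, 0.46, 0.23], [-0.13, 0.61, 2.13, 1.76, 0.59, -0.98], [-0.21, 0.7, 2.22, 1.98, 0.83, -1.31], [-0.29, 0.83, 2.29, 2.06, 1.1, -1.54]]
0.12 240 [[0.23, 0.66, 1.58, -0.09, 0.97, 0.81], [0.0, 0.56, 1.88, 0.68, 0.59, -0.03], [-0.18, 0.62, 2.04, 1.38, 0.73, -0.86], [-0.27, 0.7, 2.11, 1.57, 0.9, -1.15], [-0.35, 0.8, 2.15, 1.65, 1.09, -1.36]]
0.12 255 [[0.24, 0.65, 1.61, -0.11, 0.94, 0.58], [-0.02, 0.58, 1.83, 0.63, 0.73, -0.23], [-0.2, 0.64, 1.94, 1.11, 0.89, -0.82], [-0.29, 0.71, 1.97, 1.24, 1.03, -1.03], [-0.35, 0.8, 1.99, 1.32, 1.18, -1.19]]
50.7167
```

View pics/s3.png

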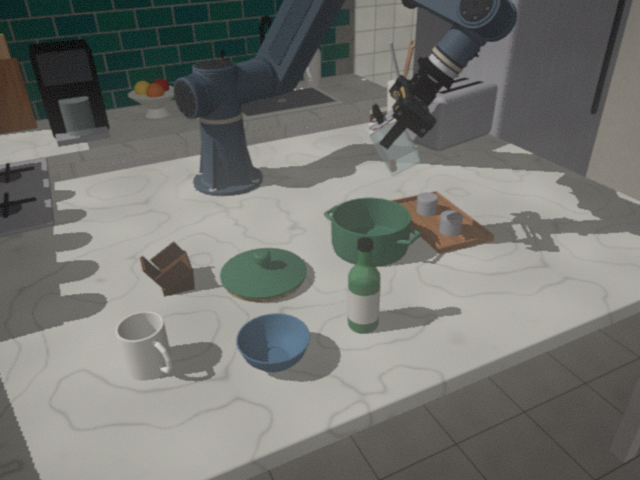

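Jar held above the pot (around (395,150)), rack empty, lid and tins well placed. Pour and shake.

```bash
cat > shake.py <<'E'
from h import *
B,H,HD=24,.080,255
hd=np.array([np.cos(np.radians(HD)),np.sin(np.radians(HD)),0])
def P(dl,z,s=0.): # s: shift along jar axis
    o,jz,jx=pour(HD,dl,np.array([*POT,z])-.015*hd);return jarpose(o+s*jz,jz,jx,B,H)
def line(dl,z,s=0.,r=.15):
    p,q=P(dl,z,s);ctrl.servo_line(p,r,q)
def shake(n=4):
    for dl in(30,42):
        line(dl,.13)
        for k in range(n):
            line(dl,.13,.012,.3);line(dl,.13,-.012,.3)
    line(35,.13)
E
python3 - <<'E'
from shake import *
ctrl.move_pose(*P(-30,.24));ctrl.move_pose(*P(0,.2));line(10,.14);line(30,.13)
print(ctrl.current_time(),ctrl.current_wrist_force())
shake()
print(ctrl.current_time(),ctrl.current_wrist_force(),ctrl.current_gripper_width()*87)
a=snap('top')['img'][200:380,160:400];b=snap('scene')['img'][100:280,280:520]
o=np.hstack([cv2.resize(x,(400,300),interpolation=cv2.INTER_CUBIC) for x in(a,b)]);cv2.imwrite('pics/p4.png',o[:,:,::-1])
E
```

```text
53.1167 [-0.10974582  0.20993379 -3.07177595]
58.0 [ 0.41868045 -0.12239004 -3.53255861] 65.54796980011369
```

View pics/p4.png

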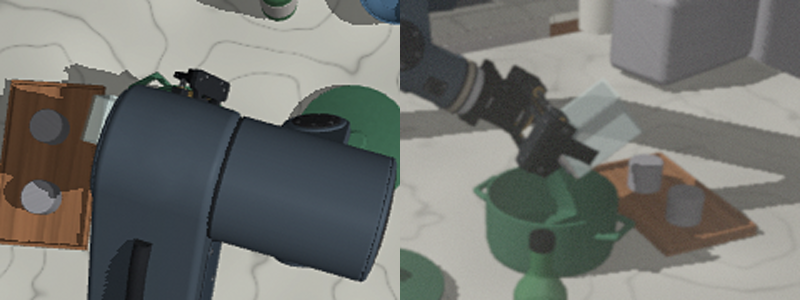

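The arm hides the pot; I'll right the jar, move it aside and look.

```bash
python3 - <<'E'
from shake import *
line(0,.2);ctrl.move_pose(*P(-30,.26))
p,q=jarpose(S,JA,JX,B,H);ctrl.move_pose(p+.12*JA+[0,0,.08],q)
c=snap('top','t5.png');s=snap('scene')['img']
a=c['img'][235:345,215:320];b=c['img'][265:395,390:520];d=s[70:300,80:310]
o=np.hstack([cv2.resize(x,(266,266),interpolation=cv2.INTER_CUBIC) for x in(a,b,d)]);o=o.copy();cv2.imwrite('pics/c5.png',o[:,:,::-1])
print(ctrl.current_time())
E
```

```text
62.0583
```

View pics/c5.png

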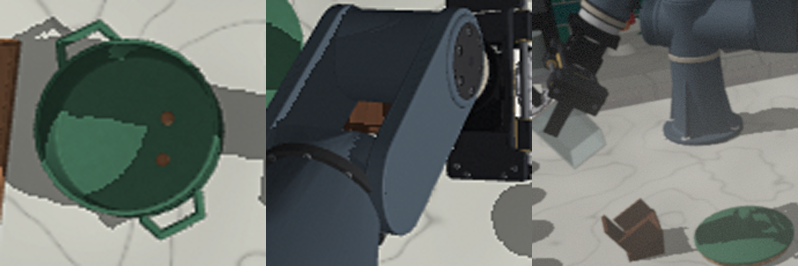

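View pics/t5.png

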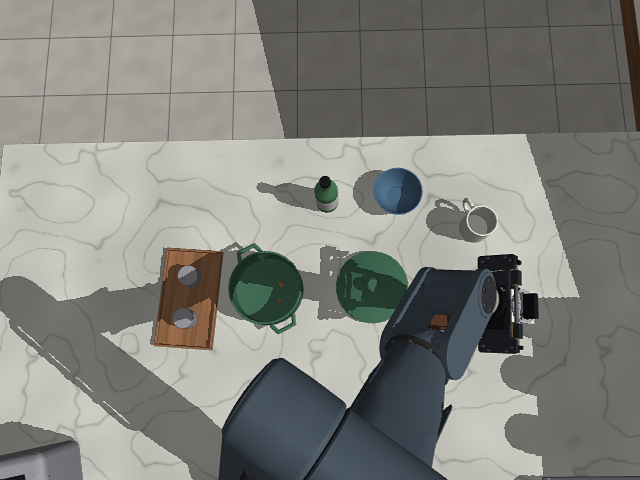

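Both visible nuts lie in the pot (crop (167,118), (162,159)) and the jar looks empty. Reseat the jar, then check it empty in the same top view as at the start.

```bash
python3 - <<'E'
from shake import *
p,q=jarpose(S,JA,JX,B,H);z=R.from_quat(q,scalar_first=True).apply([0,0,1])
ctrl.servo_line(p+.12*JA,.15,q);ctrl.servo_line(p+.03*JA,.12)
hit=ctrl.servo_line(p-.004*JA,.03,until_force=6);print('hit',hit,(ctrl.current_tool_pos()-p)@np.c_[JX,JY,JA])
effector.grip(1.0)
t=ctrl.current_tool_pos();ctrl.servo_line(t-.1*z,.12);ctrl.servo_line(t-.15*z+[0,0,.08],.2)
ctrl.movej([-1.2,.2,1.4,0,1.3,0])
c=snap('top');s=snap('scene')
a=cv2.resize(c['img'][280:345,420:500],(480,390),interpolation=cv2.INTER_CUBIC);b=cv2.resize(s['img'][205:300,110:210],(320,304),interpolation=cv2.INTER_CUBIC)
o=np.zeros((390,800,3),np.uint8);o[:,:480]=a;o[:304,480:]=b;cv2.imwrite('pics/c6.png',o[:,:,::-1])
W=cloud(c)
for n,w,sl in(('top',W,(slice(285,340),slice(420,500))),('scene',cloud(s),(slice(205,300),slice(105,205)))):
    im={'top':c,'scene':s}[n]['img'];A=w[sl].reshape(-1,3);k=(im[sl].reshape(-1,3).max(1)<70)&(A[:,2]>.12);U=(A[k]-S)@np.c_[JX,JY,JA];U=U[U[:,2]>.118];print(n,len(U),cv2.minAreaRect(U[:,:2].astype(np.float32)),U[:,2].max())
for n,(x0,x1,y0,y1,lo,hi) in{'tin1':(170,210,258,295,.042,.06),'tin2':(165,205,300,335,.042,.06),'lid':(330,412,245,330,.015,.1),'oil':(310,345,170,215,.1,.3),'mug':(455,505,195,250,.07,.1),'bowl':(365,430,160,220,.03,.06)}.items():
    Q=W[y0:y1,x0:x1].reshape(-1,3);Q=Q[(Q[:,2]>lo)&(Q[:,2]<hi)];(ct,r)=cv2.minEnclosingCircle(Q[:,:2].astype(np.float32));v=np.array(ct)-TRAY;ex=np.array([np.cos(TA),np.sin(TA)])
    print(n,np.round(ct,4),round(r,4),'z',np.median(Q[:,2]).round(4),'tray',(v@ex).round(3),(v@[-ex[1],ex[0]]).round(3))
print(ctrl.current_time())
E
```

```text
hit True [-8.25193322e-05 -2.33535180e-04  2.18604698e-04]
top 209 ((-0.001966634765267372, 0.0008884668350219727), (0.015326671302318573, 0.048768702894449234), 5.1042022705078125) 0.14482928594855402
scene 142 ((-0.003983702510595322, 0.0051839519292116165), (0.0467861145734787, 0.010683906264603138), 85.1080093383789) 0.14346852529472726
tin1 [0.5584 0.3926] 0.0268 z 0.0489 tray 0.055 -0.001
tin2 [0.4495 0.4011] 0.0278 z 0.0493 tray -0.054 -0.001
lid [ 0.5257 -0.0847] 0.0949 z 0.0251 tray 0.062 -0.479
oil [0.7596 0.0303] 0.03 z 0.132 tray 0.286 -0.345
mug [ 0.6937 -0.355 ] 0.0545 z 0.0851 tray 0.251 -0.735
bowl [ 0.774  -0.1575] 0.0652 z 0.0467 tray 0.315 -0.531
68.4
```

View pics/c6.png

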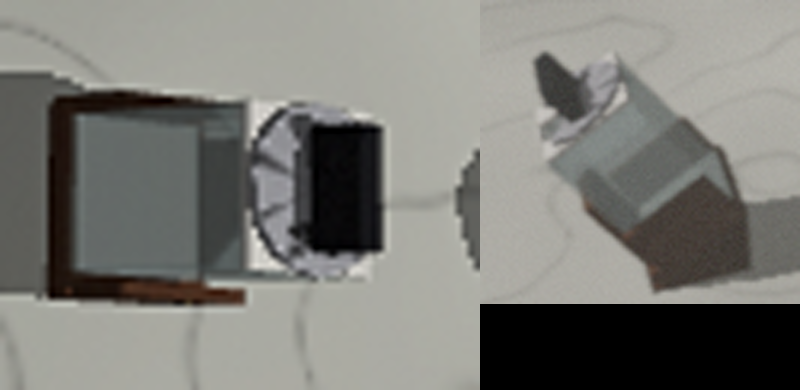

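The jar is empty and seated as before, with the bar along its y. Tins, lid and bystanders are in place, so I'm handing in.

```bash
python3 -c "
from h import *
print(ctrl.hand_in())"
```

```text
the job is handed in; nothing more can be done
None
```

I handed the job in at about 68 s. The last images show the jar empty and seated with its dial at the largest opening, the lid centred on the trivet, both tins upright in the tray, and the oil bottle, mug and bowl unmoved. Both nuts were seen in the pot just before I put the jar back; the verdict itself was not reported.

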